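Lock up the pottery showcase

ROBOT

A 6-joint arm with a two-finger parallel gripper is mounted at the origin on the work surface. World frame = base frame: x ahead of the robot, y to its left, z up, the work surface at z = 0. Lengths are in m, angles in degrees, forces in N, time in s.
With the tool pointing down it reaches from about 0.4 to 0.825 m from the base axis. Payload 7 kg.
Tool frame: the origin (TCP) lies midway between the tips of the shut fingers; the grasp point (between the pads) lies 19 mm behind it; z points along the fingers, y is the line along which they close (so a half turn about z gives the same grasp; the last joint's range is limited). The gripper opens to 88 mm and grips with 3 to 60 N. Pads are 19 mm wide; open, the fingers measure 130 mm over their backs; the gripper's body (78 mm by 193 mm) begins 47 mm behind the grasp point.
Start: joints at [87.324, 20.546, 0.682, 0, -70.136, -16.507], TCP at [0.222, 0.637, 0.188] pointing down, gripper open.
Joint ranges: [-176.03, 176.03], [-82.01, 121.73], [-58.28, 71.71], [-173.87, 95.51], [-174.79, -0.11], [-173.66, 173.66]. Speed limits (degrees/s): [136.94, 136.94, 172.46, 180, 180, 180].

INTERFACE

Orientations are given as [roll, pitch, yaw] about the fixed x, y, z axes, in that order (R = Rz(yaw) Ry(pitch) Rx(roll)).
In Python, from plant import ctrl gives the robot as it stands.
- The arm moves only by the tool arm_command, never from a script. Its argument "steps" is a list of rows, each an object with "translation": the shift along the tool's x, y, z in mm, a list of three; "rotation": the turn, a rotation vector about the tool's x, y, z in units of 5 degrees (1.0 is 5 degrees), a list of three; "claw": the finger opening in mm, from 0 to 87.6. In form: [{"translation": [x, y, z], "rotation": [rx, ry, rz], "claw": claw}, ...]. A call has 1 to 5 rows; each row is the pose to reach, as a shift and turn from the pose commanded when the call began, along the tool's axes at that moment; what a row does not reach only later rows make up. A row lasts 1/10 s, in which the tool goes at most 50 mm and 8.59 degrees, less where a joint would pass 70% of its speed; a pose out of reach is approached as far as the arm can. A call with a gripper value outside its range is refused whole. The fingers move at their own pace and stop on an object; the grip force is fixed at half the most. Time passes only in rows, so rows that repeat a pose let the fingers close. It gives the time, the measured TCP pose, the force, the opening and the grip force at its end, in the units of the state.
- ctrl.get_obs(): the state, without advancing time (a new reading comes with each control period).
- ctrl.snapshot(name): name is "side" or "top"; returns (picture, depth): 384x512x3 uint8, red, green, blue; 384x512 float32, m along the optical axis (not along the pixel's ray), 0 where there is no reading.
- ctrl.calibration(name): a dict with "vertical_fov" (degrees; the focal length in pixels is half the picture's height over the tangent of half this angle, whatever the lens; pixels are square), "cx", "cy" (the principal point, pixels), "rvec" (rotation vector, rad) and "tvec" (3), from world to camera coordinates, as OpenCV has them. Camera axes: x right, y down, z forward; pixel columns grow to the right and rows downward; lengths in m; the calibration is good to about 2 mm. A picture is of the moment at which its call begins. calibration takes no time and is no camera call.
- ctrl.close_job(): hands the job in; it is judged then, once.
The state is a dict: "clock": time; "joint_pos": joint angles; "qvel": joint speeds; "tau": joint torques, N m; "tool_pos": TCP position; "orientation": TCP orientation; "force": force on the tool from outside, world axes, zero at the start; "moment": the same for the moment, N m; "opening": finger opening in m; "gripper_force": force on a finger pad.
Only numpy, scipy, OpenCV 4.12 (cv2) and the standard library are available. Lean on these libraries where they do the work, as an engineer would, in place of code of your own. Each camera call takes 0.05 s, during which the arm holds its last target. There are 200 camera calls.

TASK

Closing time at the pottery stall: the showcase's sliding glass is bolted open. Draw the barrel bolt right back out of its keeper, slide the glass gently shut until it is fully home, without slamming it, then shoot the bolt fully into the other keeper so that the case is locked. Leave the pots standing where they are.

Things in the scene. Friction and masses are not known exactly. Their poses are not given: they have to be found in the camera images.
- case: Glazed wooden showcase, fixed: 290 mm along x, 424 mm along y, 130 mm high to the top of its rails. Origin under its centre, on the table; x away from the robot, y to the left. The left (+y) half of the top is fixed glass; the sliding glass, when shut, covers the right (-y) half. Its near (-x) edge is a 30 mm wide rail that carries two dark steel keepers, 17 mm high.
- pane (a joint): Opening of the sliding glass (m) along the case's +y: 0 = shut (stop at the right-hand end), 0.18 = fully open (stop). Framed glass, 236 x 215 x 14 mm, about 0.8 kg, its top level with the rails. Slides with about 3 N and stays where left. Starts open at about 0.18; moves at most 2 mm while the bolt is in a keeper. With the bolt out it also runs against the other keeper.
- pull_grip (a point): Middle of the bar of the steel D-shaped pull on the right-hand (leading) frame rail of the sliding glass; moves with the glass. The bar is 11 mm thick and 80 mm long along the case's x, its axis 30 mm above the frame (160 mm above the table). The point's axes are the case's.
- bolt (a joint): Throw of the barrel bolt (m) towards the case's -x: 0 = drawn right back (stop), 0.030 = fully shot (stop). The 10 mm brass rod is clear of the keepers below 0.006 and reaches 24 mm into the keeper when fully shot. Starts shot in the open keeper; slides with about 2 N and stays where left.
- bolt_knob (a point): On the axis of the bolt's brass knob, 34 mm above the frame (164 mm above the table); moves with bolt and glass; axes are the case's. Upright cylinder, 16 mm across, 22 to 42 mm above the frame, on a 9 mm stem. On the same rail as the pull, 115 mm nearer the robot when drawn, 145 mm when shot. Straps 14.5 mm high, 26 mm wide hold the rod, one 7 mm beyond the drawn knob's far side.
- keeper_open (a point): Mouth (far, +x edge, at the rod's height) of the left-hand keeper, which holds the bolt at the start and so the glass open: a dark steel staple with a 14 mm wide opening, 8 mm above the rail's top.
- keeper_shut (a point): Mouth of the right-hand keeper, a like staple 180 mm further along the case's -y; the bolt faces it squarely when the glass is fully shut. The rod's tip is round, but does not enter if the glass is more than about 4 mm short of shut.
- jar: Loose bystander: lidded white jar with a blue band, 89 mm across, 112 mm high. Origin under its centre.
- teabowl: Loose bystander: blue tea bowl, 112 mm across, 62 mm high. Origin under its centre.
- saucers: Loose bystander: stack of white saucers with blue rims, 133 mm across, 82 mm high, in one piece. Origin under its centre.

How it is judged (in metres and radians):
On the way, in this order (a step that is already met when the one before it is completed fails the run):
1. the bolt is drawn clear of its keeper while the glass is still open (value of joint bolt below 0.008 m and value of joint pane above 0.17 m), for 0.1 s.
2. the glass is slid fully shut (value of joint pane below 0.006 m and value of joint bolt below 0.012 m), for 0.2 s.
At the end, for the whole second after the job is handed in: The sliding glass is shut to within 4 mm of its stop, the bolt is shot at least 25 mm of its 30 mm throw into the right-hand keeper, both are at rest, and the three pots stand upright (value of joint pane below 0.004 m and value of joint bolt above 0.025 m and velocity of joint pane between -0.01 and 0.01 m/s and velocity of joint bolt between -0.01 and 0.01 m/s and angle between each of jar, teabowl, saucers's own z axis and vertical below 0.15 rad); the robot touches nothing.
It fails at once if the glass is slammed: faster than 0.2 m/s in the last 30 mm before it is shut (value of joint pane below 0.03 m and velocity of joint pane below -0.2 m/s).
It fails at once if a pot is pushed more than 20 mm or knocked over (distance of any of jar, teabowl, saucers from where it was at the start of the episode above 0.02 m or angle between any of jar, teabowl, saucers's own z axis and vertical above 0.4 rad).
It also fails if it takes over 58 s, if anything falls off the work surface, if the arm or the gripper's body presses on something with over 40 N, if the wrist force passes 120 N, or if a joint passes its speed limit or range.

## Working session

There is one attempt and no reset: what is moved stays moved. The work goes in short steps, Python scripts to look and compute and a tool call to move; the robot and the scene stay as the last step left them, time stands still between calls to the robot, and variables do not carry over. Pictures are saved under pics/ and viewed, at most 10 in all, crops included, and the job is handed in when it is done.

Besides the shell and the picture viewer there is one more tool, called after "Request:" as name(argument=value, ...) on one line, values as JSON. arm_command: Moves the arm, as the interface text tells. Its arguments: {"type":"object","properties":{"steps":{"type":"array"}},"required":["steps"]}

```bash
mkdir -p pics; cat > h.py <<'E'
import numpy as np, cv2
from plant import ctrl
def cal(n):
    c=ctrl.calibration(n); f=192/np.tan(np.radians(c["vertical_fov"])/2)
    K=np.array([[f,0,c["cx"]],[0,f,c["cy"]],[0,0,1]]); R=cv2.Rodrigues(np.array(c["rvec"],float))[0]; return K,R,np.array(c["tvec"],float).ravel()
def ray(n,u,v,z):
    K,R,t=cal(n); o=-R.T@t; d=R.T@np.linalg.inv(K)@np.array([u,v,1.]); return o+d*(z-o[2])/d[2]
def cloud(n,D):
    K,R,t=cal(n); v,u=np.mgrid[0:384,0:512]; P=np.stack([(u-K[0,2])/K[0,0]*D,(v-K[1,2])/K[1,1]*D,D],-1); return (P-t)@R
def proj(n,p):
    K,R,t=cal(n); q=K@(R@np.array(p)+t); return q[:2]/q[2]
E
python3 - <<'E'
from h import *
for n in("top","side"):
    I,D=ctrl.snapshot(n); cv2.imwrite(f"pics/{n}0.png",I[...,::-1]); np.savez(f"{n}0.npz",I=I,D=D)
    K,R,t=cal(n); print(n,ctrl.calibration(n),-R.T@t)
print(ctrl.get_obs())
E
```

```text
top {'vertical_fov': 43.6907545132255, 'cx': 255.46245533923837, 'cy': 189.38805786714835, 'rvec': array([ 2.13545216, -2.13713084,  0.22288444]), 'tvec': array([-0.11609526,  0.5544385 ,  1.24732198])} [ 0.31727839 -0.08462213  1.32998714]
side {'vertical_fov': 46.43142135424626, 'cx': 255.6836729936355, 'cy': 189.16830428099408, 'rvec': array([ 0.19566972, -2.89438274,  1.04810283]), 'tvec': array([0.50652341, 0.20194301, 1.01703845])} [0.42348544 0.56070188 0.91541664]
{'clock': 0.1, 'joint_pos': array([ 8.73245009e+01,  2.05874067e+01,  6.37627644e-01, -1.74818869e-02,
       -7.01342302e+01, -1.65091310e+01]), 'qvel': array([ 0.00190345, -0.00056411,  0.08339646,  0.1709154 ,  0.07779905,
        0.1145304 ]), 'tau': array([-1.73144112e-03, -5.84163666e+01,  2.93753886e+01,  7.01547682e+00,
        1.02155012e-02, -5.13510838e-05]), 'tool_pos': array([0.22165858, 0.63704073, 0.18680575]), 'orientation': array([ 1.79914784e+02, -8.11760535e-03, -1.91905768e+01]), 'force': array([0.45193154, 0.01040514, 0.02994052]), 'moment': array([-0.01490527, -0.02207892, -0.05245148]), 'gripper_force': 0.0, 'opening': 0.08748275466543405}
```

View pics/top0.png

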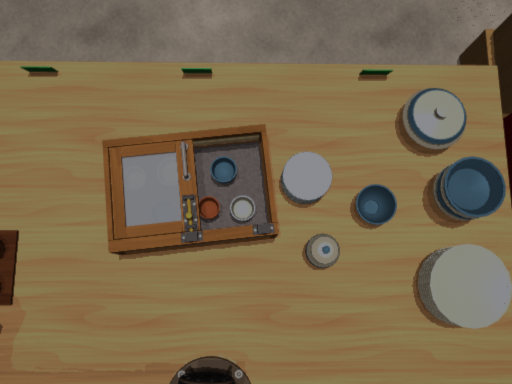

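View pics/side0.png

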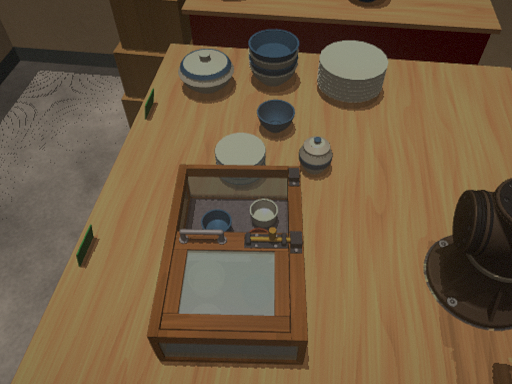

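The top view shows the case at about (105–275, 125–250), with the pull at (185,160), the knob at (190,213) and the keepers at (192,237) and (263,229). The pots are to the right of it. The side view shows the pull at (203,236), the knob at (272,234) and the keepers at (295,242) and (294,177). I'll zoom in on both.

```bash
python3 - <<'E'
from h import *
a=cv2.imread("pics/top0.png")[120:260,95:285]; b=cv2.imread("pics/side0.png")[160:260,165:310]
a=cv2.resize(a,None,fx=4,fy=4,interpolation=cv2.INTER_CUBIC); b=cv2.resize(b,None,fx=5,fy=5,interpolation=cv2.INTER_CUBIC)
cv2.imwrite("pics/tc.png",a); cv2.imwrite("pics/sc.png",b)
for n in("top","side"):
    d=np.load(n+"0.npz");P=cloud(n,d["D"]);I=d["I"];H=cv2.cvtColor(I,cv2.COLOR_RGB2HSV)
    z=P[...,2]; m=(z>.12)&(z<.14)&(P[...,0]>.25)&(P[...,0]<.8)&(abs(P[...,1])<.45)&(H[...,0]<18)&(H[...,1]>110)
    m=cv2.morphologyEx(m.astype(np.uint8),cv2.MORPH_OPEN,np.ones((3,3)))
    q=P[m>0]; print(n,len(q),cv2.minAreaRect(q[:,:2].astype(np.float32)*1000),np.median(q[:,2]))
    # raised stuff over frame
    m=(z>.14)&(z<.185)&(P[...,0]>.25)&(P[...,0]<.8)&(abs(P[...,1])<.45)
    k,l,s,c=cv2.connectedComponentsWithStats(m.astype(np.uint8))
    for i in range(1,k):
        if s[i,4]>4: p=P[l==i]; print(s[i],p.min(0).round(3),p.max(0).round(3),p.mean(0).round(4))
E
```

```text
top 7020 ((548.861083984375, 55.18882751464844), (291.45294189453125, 425.02960205078125), 6.25208854675293) 0.12998165453261895
[181 142   8  36 163] [0.567 0.056 0.141] [0.656 0.073 0.17 ] [0.6095 0.0647 0.1632]
[183 195  15  47 305] [0.407 0.03  0.14 ] [0.523 0.067 0.176] [0.4539 0.0481 0.1483]
[257 223  13  11 118] [ 0.427 -0.148  0.141] [ 0.453 -0.118  0.156] [ 0.4393 -0.1335  0.1469]
side 10790 ((549.7908325195312, 53.016387939453125), (290.5726013183594, 427.24066162109375), 6.285221576690674) 0.12957449241398558
[289 168  10  12 115] [ 0.429 -0.153  0.141] [ 0.452 -0.118  0.15 ] [ 0.4406 -0.1329  0.1461]
[246 227  56  20 446] [0.409 0.028 0.14 ] [0.524 0.068 0.174] [0.4567 0.0491 0.148 ]
[179 229  45  11 276] [0.569 0.056 0.14 ] [0.658 0.075 0.168] [0.6136 0.0667 0.1607]
```

View pics/tc.png

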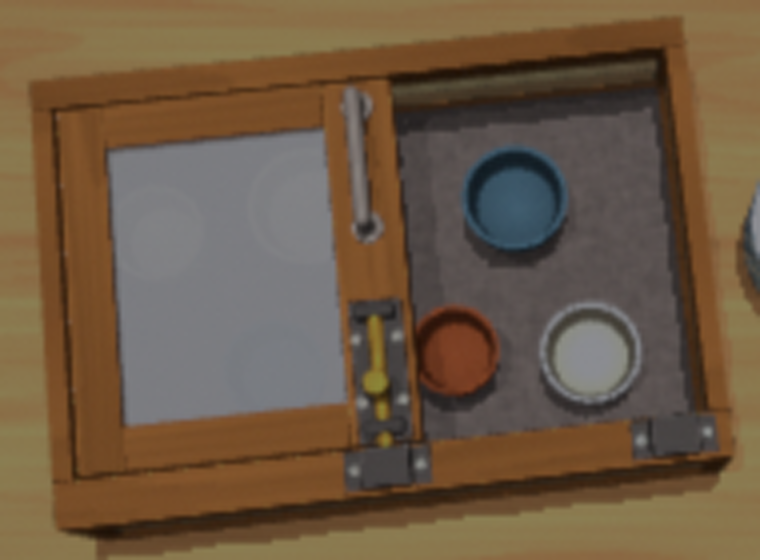

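View pics/sc.png

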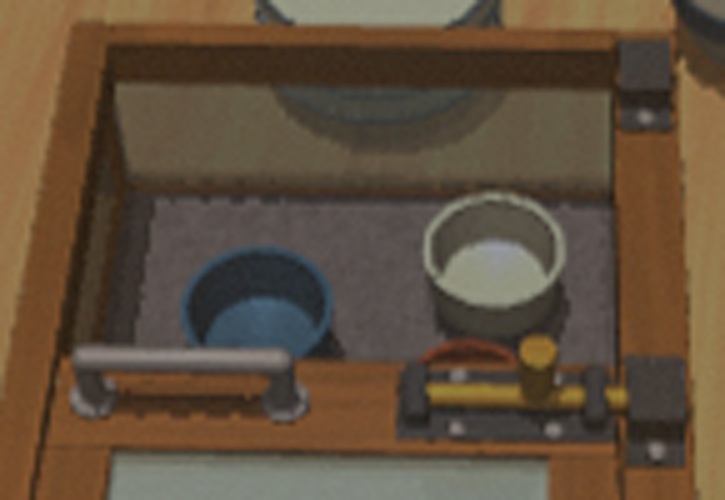

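The crops show the knob top at (189,215) in the top view and (273,229) in the side view. The pull bar runs from (183,143) to (187,177), and the rod is shot into the left keeper. I'll compute positions from these.

```bash
python3 - <<'E'
from h import *
print(ray("top",189,215,.172),ray("side",273,229.5,.172))
a=np.radians(6.27);ex=np.array([np.cos(a),np.sin(a)]);ey=np.array([-ex[1],ex[0]])
for n in("top","side"):
    d=np.load(n+"0.npz");P=cloud(n,d["D"]);z=P[...,2];H=cv2.cvtColor(d["I"],cv2.COLOR_RGB2HSV)
    m=(z>.16)&(z<.185)&(P[...,0]>.42)&(P[...,0]<.52)&(abs(P[...,1]-.05)<.05)
    p=P[m];print(n,"knob",m.sum(),p.mean(0),p.min(0),p.max(0))
    m=(z>.159)&(z<.185)&(P[...,0]>.54)&(P[...,0]<.68)&(abs(P[...,1]-.06)<.05)
    p=P[m];q=p[:,:2]@np.array([ex,ey]).T;print("bar",p.mean(0),(q.min(0)+q.max(0))/2@np.array([ex,ey]),np.ptp(q,axis=0))
    for y in(.05,-.133):
        m=(z>.1435)&(z<.151)&(P[...,0]>.38)&(P[...,0]<.455)&(abs(P[...,1]-y)<.03)&(H[...,1]<90)
        p=P[m];q=p[:,:2]@np.array([ex,ey]).T;print("keeper",m.sum(),p.mean(0),np.percentile(q,3,axis=0),np.percentile(q,97,axis=0))
    c=np.array([.5493,.0541]);print("case in ex,ey",[ex@c,ey@c])
E
```

```text
[0.4686862  0.04802806 0.172     ] [0.46788627 0.0472609  0.172     ]
top knob 35 [0.46815844 0.04942047 0.17177334] [0.46135944 0.04318996 0.16667446] [0.47619993 0.05564685 0.17610682]
bar [0.61109269 0.06504601 0.16446234] [0.61152875 0.06506531] [0.08823124 0.01086688]
keeper 130 [0.42357316 0.04499242 0.14706891] [ 0.41118929 -0.01527865] [0.45055329 0.01301364]
keeper 106 [ 0.43927092 -0.13333954  0.14711973] [ 0.41118636 -0.1948297 ] [ 0.43344677 -0.16659691]
case in ex,ey [np.float64(0.5519227087711768), np.float64(-0.006214784202762153)]
side knob 61 [0.46972636 0.05097598 0.16892396] [0.46298228 0.04045559 0.16003553] [0.47789844 0.05715685 0.17364348]
bar [0.61397102 0.06634474 0.16366262] [0.61300859 0.06500376] [0.08955398 0.01241542]
keeper 167 [0.42395327 0.04462539 0.14625645] [ 0.41235026 -0.01594005] [0.44930737 0.01234887]
keeper 104 [ 0.44073043 -0.13420065  0.14651388] [ 0.41290164 -0.19707678] [ 0.43375301 -0.1674533 ]
case in ex,ey [np.float64(0.5519227087711768), np.float64(-0.006214784202762153)]
```

Request:
arm_command(steps=[{"translation": [32, 36, -6], "rotation": [0, 0, -1.02], "claw": 60}, {"translation": [64, 72, -12], "rotation": [0, 0, -2.04], "claw": 60}, {"translation": [96, 108, -18], "rotation": [0, 0, -3.06], "claw": 60}, {"translation": [128, 144, -24], "rotation": [0, 0, -4.08], "claw": 60}, {"translation": [160, 180, -30], "rotation": [0, 0, -5.09], "claw": 60}])

```text
clock: 0.6
tool_pos: [0.3141, 0.4128, 0.2176]
orientation: [180.0, 0.0, 6.5]
force: [0.7, 0.2, 0.8]
opening: 0.0607
gripper_force: 0.0
```

```bash
cat >> h.py <<'E'
from scipy.spatial.transform import Rotation as Ro
def to(p,yaw=6.27):
    o=ctrl.get_obs(); R=Ro.from_euler("xyz",o["orientation"],degrees=True); T=Ro.from_euler("xyz",[180,0,yaw],degrees=True)
    print("t",o["clock"],"pos",o["tool_pos"].round(4),"rpy",o["orientation"].round(2),"F",o["force"].round(1),"open",round(o["opening"],4),round(o["gripper_force"],1))
    print("shift",(R.inv().apply(np.array(p)-o["tool_pos"])*1000).round(1),"rot",((R.inv()*T).as_rotvec(degrees=True)/5).round(3))
E
python3 -c "
from h import *
to([.4685,.049,.218])"
```

```text
t 0.6 pos [0.3141 0.4128 0.2176] rpy [1.7997e+02 1.0000e-02 6.5000e+00] F [0.7 0.2 0.8] open 0.0607 0.0
shift [ 1.123e+02  3.790e+02 -3.000e-01] rot [0.005 0.002 0.045]
```

Request:
arm_command(steps=[{"translation": [13, 44, 0], "rotation": [0, 0, 0], "claw": 44}, {"translation": [26, 88, 0], "rotation": [0, 0, 0], "claw": 44}, {"translation": [39, 132, 0], "rotation": [0, 0, 0], "claw": 44}, {"translation": [52, 176, 0], "rotation": [0, 0, 0], "claw": 44}, {"translation": [65, 220, 0], "rotation": [0, 0, 0], "claw": 44}])

```text
clock: 1.1
tool_pos: [0.4025, 0.2015, 0.2177]
orientation: [-180.0, -0.0, 6.3]
force: [1.1, 0.8, 0.0]
opening: 0.0444
gripper_force: 0.0
```

Request:
arm_command(steps=[{"translation": [13, 40, 0], "rotation": [0, 0, 0], "claw": 44}, {"translation": [26, 80, 0], "rotation": [0, 0, 0], "claw": 44}, {"translation": [36, 120, 0], "rotation": [0, 0, 0], "claw": 44}, {"translation": [46, 150, 0], "rotation": [0, 0, 0], "claw": 44}, {"translation": [46, 150, 0], "rotation": [0, 0, 0], "claw": 44}])

```text
clock: 1.6
tool_pos: [0.465, 0.0563, 0.2172]
orientation: [180.0, 0.1, 6.1]
force: [-0.6, 1.0, 0.4]
opening: 0.044
gripper_force: 0.0
```

```bash
python3 -c "
from h import *
to([.4685,.049,.151])"
```

```text
t 1.6 pos [0.465  0.0563 0.2172] rpy [1.7996e+02 6.0000e-02 6.0500e+00] F [-0.6  1.   0.4] open 0.044 0.0
shift [ 2.8  7.6 66.2] rot [ 0.008  0.011 -0.043]
```

Request:
arm_command(steps=[{"translation": [3, 7.5, 10], "rotation": [0, 0, 0], "claw": 44}, {"translation": [3, 7.5, 28], "rotation": [0, 0, 0], "claw": 44}, {"translation": [3, 7.5, 46], "rotation": [0, 0, 0], "claw": 44}, {"translation": [3, 7.5, 60], "rotation": [0, 0, 0], "claw": 44}, {"translation": [3, 7.5, 66], "rotation": [0, 0, 0], "claw": 44}])

```text
clock: 2.1
tool_pos: [0.467, 0.0523, 0.1496]
orientation: [180.0, 0.2, 6.3]
force: [0.5, 0.1, -0.0]
opening: 0.044
gripper_force: 0.0
```

Request:
arm_command(steps=[{"translation": [0, 0, 0], "rotation": [0, 0, 0], "claw": 44}, {"translation": [0, 0, 0], "rotation": [0, 0, 0], "claw": 44}])

```text
clock: 2.3
tool_pos: [0.4685, 0.0525, 0.152]
orientation: [180.0, -0.0, 6.3]
force: [0.4, -0.7, -0.6]
opening: 0.0439
gripper_force: 0.0
```

```bash
python3 - <<'E'
from h import *
to([.4685,.049,.151])
I,_=ctrl.snapshot("side"); c=cv2.resize(I[160:280,180:340,::-1],None,fx=4,fy=4,interpolation=cv2.INTER_CUBIC)
J,_=ctrl.snapshot("top"); d=cv2.resize(J[160:280,130:250,::-1],None,fx=4,fy=4)[:,:160*0+480]
cv2.imwrite("pics/s1.png",cv2.resize(np.hstack([c,d]),(800,342)))
E
```

```text
t 2.3 pos [0.4685 0.0525 0.152 ] rpy [ 1.80e+02 -2.00e-02  6.32e+00] F [ 0.4 -0.7 -0.6] open 0.0439 0.0
shift [-0.4  3.5  1. ] rot [ 0.001 -0.004  0.009]
```

View pics/s1.png

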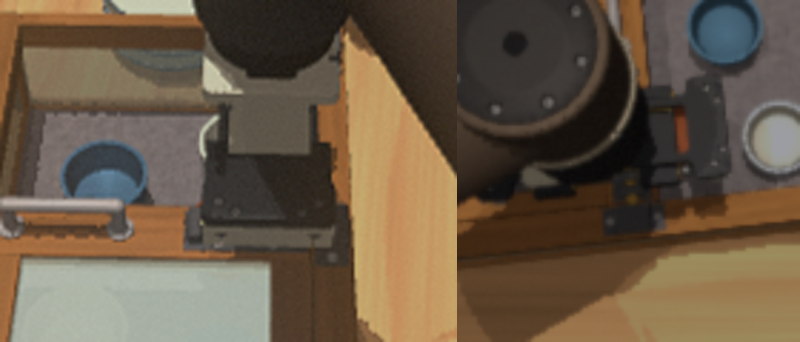

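The fingers sit either side of the knob. The side crop shows them over the bolt plate, between the straps, and the knob itself is hidden. I'll centre and close.

Request:
arm_command(steps=[{"translation": [-0.5, 3.5, 1], "rotation": [0, 0, 0], "claw": 44}, {"translation": [-0.5, 3.5, 1], "rotation": [0, 0, 0], "claw": 22}, {"translation": [-0.5, 3.5, 1], "rotation": [0, 0, 0], "claw": 8}, {"translation": [-0.5, 3.5, 1], "rotation": [0, 0, 0], "claw": 8}, {"translation": [-0.5, 3.5, 1], "rotation": [0, 0, 0], "claw": 8}])

```text
clock: 2.9
tool_pos: [0.4682, 0.0486, 0.1507]
orientation: [-180.0, -0.0, 6.3]
force: [0.0, -0.5, -0.3]
opening: 0.0175
gripper_force: 0.0
```

Request:
arm_command(steps=[{"translation": [0, 0, 0], "rotation": [0, 0, 0], "claw": 8}, {"translation": [0, 0, 0], "rotation": [0, 0, 0], "claw": 8}, {"translation": [0, 0, 0], "rotation": [0, 0, 0], "claw": 8}])

```text
clock: 3.2
tool_pos: [0.4682, 0.0486, 0.1507]
orientation: [-180.0, 0.0, 6.3]
force: [-0.3, 0.5, -0.2]
opening: 0.0083
gripper_force: 0.0
```

The fingers closed to 8 mm with no grip force, so they missed the knob. I'll look again.

```bash
python3 - <<'E'
from h import *
out=[]
for n in("side","top"):
    I,D=ctrl.snapshot(n); np.savez(n+"1.npz",I=I,D=D)
    p=proj(n,[.4685,.049,.172]); q=proj(n,[.4682,.0486,.1507]); print(n,p,q)
    H=cv2.cvtColor(I,cv2.COLOR_RGB2HSV); m=(H[...,0]>20)&(H[...,0]<32)&(H[...,1]>140)&(H[...,2]>60)
    P=cloud(n,D); m&=(P[...,2]>.13)&(P[...,2]<.19)&(P[...,0]<.56)&(P[...,0]>.42)&(abs(P[...,1]-.05)<.04)
    print(m.sum(), P[m].min(0) if m.any() else 0,P[m].max(0) if m.any() else 0)
    u,v=p.round().astype(int); out.append(cv2.resize(I[v-40:v+30,u-45:u+40,::-1],(400,330),interpolation=cv2.INTER_CUBIC))
cv2.imwrite("pics/s2.png",np.hstack(out))
E
```

```text
side [272.59775595 230.17535045] [272.57269854 235.97040875]
1 [0.51467545 0.05127942 0.14176477] [0.51467545 0.05127942 0.14176477]
top [188.59662467 215.07610874] [189.72885833 216.31470481]
0 0 0
```

View pics/s2.png

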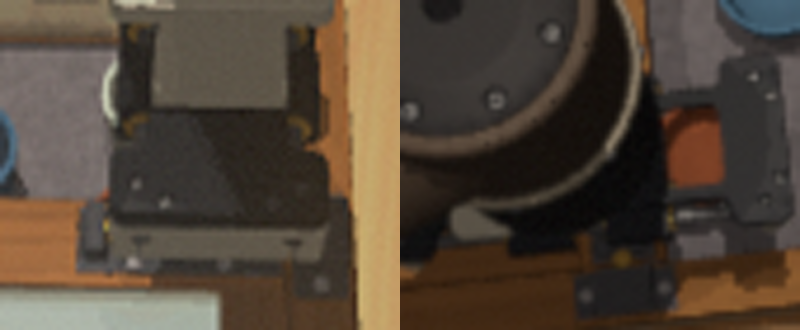

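The side crop shows a wide dark block with a grey lower strip over the bolt plate at (220,240). The top crop shows a finger part out at (755,140), which is too far out for shut fingers. I'll check depth at these spots.

```bash
python3 - <<'E'
from h import *
for n,pts in(("side",[(220,60),(215,130),(215,200),(150,243),(220,243),(300,243),(100,235),(345,215)]),("top",[(755,70),(755,140),(755,210),(690,95),(690,210),(620,235),(625,260),(480,220)])):
    D=np.load(n+"1.npz")["D"];P=cloud(n,D);u0,v0=proj(n,[.4685,.049,.172]).round()
    for x,y in pts:
        if n=="top":xx=x-400
        else: xx=x
        u=int(u0-45+xx/400*85);v=int(v0-40+y/330*70);print(n,(x,y),(u,v),P[v,u].round(3))
o=ctrl.get_obs();print(o["opening"],o["gripper_force"],o["force"])
E
```

```text
side (220, 60) (274, 202) [0.463 0.099 0.327]
side (215, 130) (273, 217) [0.463 0.11  0.3  ]
side (215, 200) (273, 232) [0.46  0.139 0.298]
side (150, 243) (259, 241) [0.483 0.139 0.266]
side (220, 243) (274, 241) [0.458 0.135 0.265]
side (300, 243) (291, 241) [0.429 0.134 0.27 ]
side (100, 235) (249, 239) [0.516 0.057 0.142]
side (345, 215) (301, 235) [0.411 0.035 0.146]
top (755, 70) (219, 189) [ 0.509 -0.031  0.301]
top (755, 140) (219, 204) [ 0.476 -0.031  0.302]
top (755, 210) (219, 219) [ 0.443 -0.031  0.299]
top (690, 95) (205, 195) [ 0.496 -0.     0.298]
top (690, 210) (205, 219) [0.447 0.001 0.272]
top (620, 235) (190, 224) [0.435 0.033 0.28 ]
top (625, 260) (191, 230) [0.435 0.045 0.146]
top (480, 220) (161, 221) [0.432 0.083 0.356]
0.008038208994567144 0.0 [ 0.01623028  0.05270133 -0.46892361]
```

Request:
arm_command(steps=[{"translation": [0, 0, 0], "rotation": [0, 0, 0], "claw": 44}, {"translation": [0, 0, 0], "rotation": [0, 0, 0], "claw": 44}, {"translation": [0, 0, 0], "rotation": [0, 0, 0], "claw": 44}, {"translation": [0, 0, -30], "rotation": [0, 0, 0], "claw": 44}, {"translation": [0, 0, -70], "rotation": [0, 0, 0], "claw": 44}])

```text
clock: 3.8
tool_pos: [0.4668, 0.048, 0.2198]
orientation: [179.9, 0.3, 6.3]
force: [1.4, 1.1, 0.5]
opening: 0.0414
gripper_force: 0.0
```

Request:
arm_command(steps=[{"translation": [0, 0, -25], "rotation": [0, 0, -1.7], "claw": 44}, {"translation": [0, 0, -25], "rotation": [0, 0, -3.4], "claw": 44}, {"translation": [0, 0, -25], "rotation": [0, 0, -5.1], "claw": 44}, {"translation": [0, 0, -25], "rotation": [0, 0, -6.8], "claw": 44}, {"translation": [0, 0, -25], "rotation": [0, 0, -8.5], "claw": 44}])

```text
clock: 4.3
tool_pos: [0.4681, 0.0486, 0.2457]
orientation: [-180.0, -0.0, 49.1]
force: [-0.0, -0.2, -0.3]
opening: 0.044
gripper_force: 0.0
```

```bash
python3 - <<'E'
from h import *
to([.4685,.049,.25],96.27)
E
```

```text
t 4.3 pos [0.4681 0.0486 0.2457] rpy [-1.800e+02 -1.000e-02  4.912e+01] F [-0.  -0.2 -0.3] open 0.044 0.0
shift [ 0.5  0.  -4.3] rot [ 1.000e-03 -2.000e-03 -9.431e+00]
```

Request:
arm_command(steps=[{"translation": [0, 0, 0], "rotation": [0, 0, 1.7], "claw": 44}, {"translation": [0, 0, 0], "rotation": [0, 0, 3.4], "claw": 44}, {"translation": [0, 0, 0], "rotation": [0, 0, 5.1], "claw": 44}, {"translation": [0, 0, 0], "rotation": [0, 0, 6.8], "claw": 44}, {"translation": [0, 0, 0], "rotation": [0, 0, 8.5], "claw": 44}])

```text
clock: 4.8
tool_pos: [0.4681, 0.0486, 0.2456]
orientation: [-180.0, 0.0, 5.9]
force: [0.1, -0.5, 0.3]
opening: 0.044
gripper_force: 0.0
```

Request:
arm_command(steps=[{"translation": [0, 0, 0], "rotation": [0, 0, 1.7], "claw": 44}, {"translation": [0, 0, 0], "rotation": [0, 0, 3.4], "claw": 44}, {"translation": [0, 0, 0], "rotation": [0, 0, 5.1], "claw": 44}, {"translation": [0, 0, 0], "rotation": [0, 0, 6.8], "claw": 44}, {"translation": [0, 0, 0], "rotation": [0, 0, 8.5], "claw": 44}])

```text
clock: 5.3
tool_pos: [0.4682, 0.0486, 0.2456]
orientation: [180.0, 0.0, -36.6]
force: [0.2, -0.1, 0.7]
opening: 0.0441
gripper_force: 0.0
```

Request:
arm_command(steps=[{"translation": [0, 0, 0], "rotation": [0, 0, 1.7], "claw": 44}, {"translation": [0, 0, 0], "rotation": [0, 0, 3.4], "claw": 44}, {"translation": [0, 0, 0], "rotation": [0, 0, 5.1], "claw": 44}, {"translation": [0, 0, 0], "rotation": [0, 0, 6.8], "claw": 44}, {"translation": [0, 0, 0], "rotation": [0, 0, 8.5], "claw": 44}])

```text
clock: 5.8
tool_pos: [0.4681, 0.0486, 0.2456]
orientation: [180.0, 0.0, -79.1]
force: [-0.2, -0.6, 0.1]
opening: 0.0442
gripper_force: 0.0
```

```bash
python3 - <<'E'
from h import *
to([.4685,.049,.25],-83.73)
I,D=ctrl.snapshot("side"); np.savez("side2.npz",I=I,D=D)
print(proj("side",ctrl.get_obs()["tool_pos"]),proj("side",[.4685,.049,.172]))
cv2.imwrite("pics/s3.png",cv2.resize(I[150:270,190:350,::-1],None,fx=5,fy=5,interpolation=cv2.INTER_CUBIC))
E
```

```text
t 5.8 pos [0.4681 0.0486 0.2456] rpy [180.     0.   -79.08] F [-0.2 -0.6  0.1] open 0.0442 0.0
shift [-0.3 -0.4 -4.4] rot [0.001 0.    0.93 ]
[273.55731266 207.70377646] [272.59775595 230.17535045]
```

View pics/s3.png

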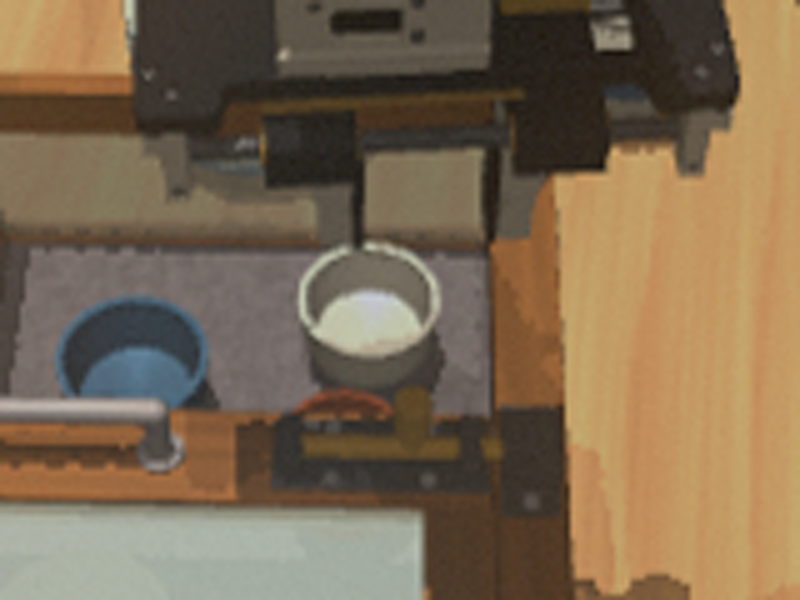

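The picture shows the fingertips at (340,243) and (512,238) in the crop, about 10 px above where the TCP projects. The knob is unmoved at (413,390). I'll measure the tips with depth.

```bash
python3 - <<'E'
from h import *
d=np.load("side2.npz");P=cloud("side",d["D"])
for u in(254,257,259,260,290,293,296):
    for v in(190,192,194,196,197,198): print((u,v),P[v,u].round(3),end=" ")
    print()
K,R,t=cal("side");print("campos",-R.T@t)
E
```

```text
(254, 190) [0.502 0.066 0.314] (254, 192) [0.502 0.067 0.309] (254, 194) [0.502 0.066 0.302] (254, 196) [0.502 0.065 0.296] (254, 197) [0.502 0.067 0.295] (254, 198) [0.502 0.067 0.292] 
(257, 190) [0.497 0.065 0.313] (257, 192) [0.497 0.066 0.309] (257, 194) [0.497 0.065 0.301] (257, 196) [0.497 0.066 0.297] (257, 197) [0.497 0.065 0.294] (257, 198) [0.497 0.066 0.291] 
(259, 190) [0.493 0.066 0.314] (259, 192) [0.493 0.063 0.306] (259, 194) [0.493 0.067 0.304] (259, 196) [0.493 0.065 0.297] (259, 197) [0.493 0.064 0.293] (259, 198) [0.493 0.065 0.291] 
(260, 190) [0.492 0.06  0.308] (260, 192) [0.492 0.064 0.306] (260, 194) [0.491 0.065 0.303] (260, 196) [0.491 0.066 0.299] (260, 197) [0.491 0.065 0.295] (260, 198) [0.492 0.064 0.29 ] 
(290, 190) [0.44  0.051 0.305] (290, 192) [0.439 0.056 0.305] (290, 194) [0.439 0.054 0.298] (290, 196) [0.439 0.054 0.292] (290, 197) [0.439 0.054 0.29 ] (290, 198) [ 0.442 -0.072  0.129] 
(293, 190) [0.434 0.052 0.307] (293, 192) [0.434 0.054 0.304] (293, 194) [0.434 0.053 0.297] (293, 196) [0.434 0.053 0.291] (293, 197) [0.433 0.055 0.291] (293, 198) [ 0.436 -0.073  0.13 ] 
(296, 190) [0.429 0.054 0.31 ] (296, 192) [ 0.43  -0.092  0.129] (296, 194) [ 0.43  -0.087  0.128] (296, 196) [ 0.429 -0.08   0.129] (296, 197) [ 0.429 -0.078  0.128] (296, 198) [ 0.429 -0.072  0.132] 
campos [0.42348544 0.56070188 0.91541664]
```

The fingertips measure z ≈ 0.289 while the reported TCP is at 0.246. The real tips are about 43 mm above the reported TCP, and x and y agree, so I passed above the knob. The gripper body height from the earlier depth shows the same offset. I'll keep this yaw, where the fingers are visible from the side, and go lower in stages.

Request:
arm_command(steps=[{"translation": [0, 0, 20], "rotation": [0, 0, 0.93], "claw": 44}, {"translation": [0, 0, 50], "rotation": [0, 0, 0.93], "claw": 44}, {"translation": [0, 0, 85], "rotation": [0, 0, 0.93], "claw": 44}, {"translation": [0, 0, 110], "rotation": [0, 0, 0.93], "claw": 44}, {"translation": [0, 0, 118], "rotation": [0, 0, 0.93], "claw": 44}])

```text
clock: 6.35
tool_pos: [0.4665, 0.0479, 0.1252]
orientation: [179.8, -0.1, -83.3]
force: [-0.3, 0.9, 0.3]
opening: 0.0439
gripper_force: 0.0
```

Request:
arm_command(steps=[{"translation": [0, 0, 0], "rotation": [0, 0, 0], "claw": 44}, {"translation": [0, 0, 0], "rotation": [0, 0, 0], "claw": 44}])

```text
clock: 6.55
tool_pos: [0.4691, 0.0489, 0.1289]
orientation: [-179.9, 0.0, -83.3]
force: [0.2, 0.0, -0.2]
opening: 0.0439
gripper_force: 0.0
```

```bash
python3 - <<'E'
from h import *
to([.4685,.049,.110],-83.73)
I,D=ctrl.snapshot("side"); np.savez("side3.npz",I=I,D=D);P=cloud("side",D)
print(proj("side",[.4685,.049,.172]))
for u in(253,256,260,285,288,292,296):
    c=P[:,u]; s=[(v,c[v].round(3).tolist()) for v in range(222,242,2)]; print(u,s)
cv2.imwrite("pics/s4.png",cv2.resize(I[180:270,210:330,::-1],None,fx=6,fy=6,interpolation=cv2.INTER_CUBIC))
E
```

```text
t 6.55 pos [0.4691 0.0489 0.1289] rpy [-1.7991e+02  1.0000e-02 -8.3310e+01] F [ 0.2  0.  -0.2] open 0.0439 0.0
shift [-0.2  0.6 18.9] rot [-0.017  0.001  0.084]
[272.59775595 230.17535045]
253 [(222, [0.501, 0.092, 0.254]), (224, [0.501, 0.093, 0.249]), (226, [0.501, 0.092, 0.241]), (228, [0.505, 0.066, 0.197]), (230, [0.519, -0.014, 0.073]), (232, [0.519, -0.014, 0.065]), (234, [0.511, 0.037, 0.133]), (236, [0.51, 0.041, 0.132]), (238, [0.508, 0.056, 0.146]), (240, [0.508, 0.056, 0.14])]
256 [(222, [0.495, 0.092, 0.255]), (224, [0.496, 0.09, 0.246]), (226, [0.496, 0.091, 0.24]), (228, [0.5, 0.063, 0.194]), (230, [0.5, 0.064, 0.189]), (232, [0.5, 0.065, 0.183]), (234, [0.5, 0.063, 0.173]), (236, [0.504, 0.042, 0.134]), (238, [0.502, 0.053, 0.144]), (240, [0.501, 0.056, 0.141])]
260 [(222, [0.492, 0.063, 0.216]), (224, [0.492, 0.061, 0.206]), (226, [0.492, 0.063, 0.202]), (228, [0.492, 0.062, 0.193]), (230, [0.492, 0.061, 0.185]), (232, [0.492, 0.061, 0.179]), (234, [0.492, 0.061, 0.171]), (236, [0.495, 0.04, 0.132]), (238, [0.494, 0.052, 0.144]), (240, [0.494, 0.054, 0.138])]
285 [(2
[... 498 characters left out ...]
7, 0.176]), (236, [0.438, 0.019, 0.113]), (238, [0.437, 0.043, 0.142]), (240, [0.436, 0.05, 0.144])]
292 [(222, [0.431, 0.084, 0.255]), (224, [0.43, 0.082, 0.247]), (226, [0.43, 0.085, 0.244]), (228, [0.43, 0.056, 0.197]), (230, [0.43, 0.015, 0.132]), (232, [0.43, 0.029, 0.144]), (234, [0.429, 0.036, 0.146]), (236, [0.429, 0.038, 0.143]), (238, [0.428, 0.047, 0.149]), (240, [0.428, 0.049, 0.145])]
296 [(222, [0.424, 0.083, 0.255]), (224, [0.423, 0.084, 0.251]), (226, [0.423, 0.085, 0.246]), (228, [0.422, 0.007, 0.128]), (230, [0.422, 0.013, 0.13]), (232, [0.422, 0.031, 0.149]), (234, [0.421, 0.035, 0.147]), (236, [0.421, 0.04, 0.147]), (238, [0.42, 0.046, 0.148]), (240, [0.42, 0.05, 0.147])]
```

View pics/s4.png

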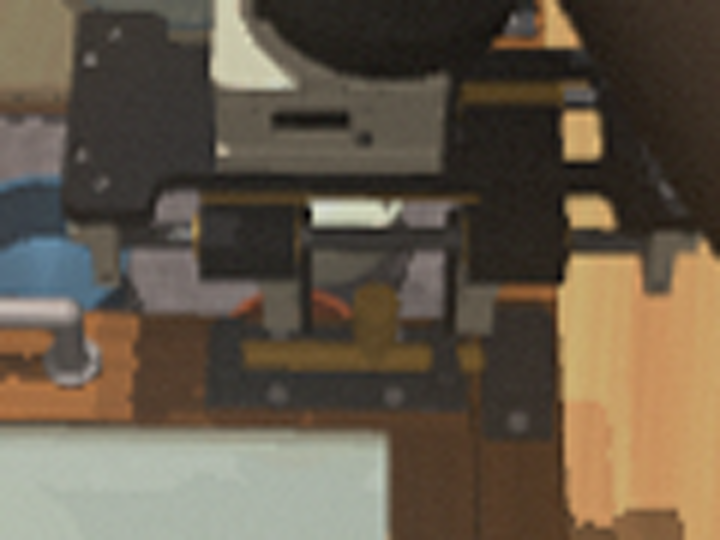

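The knob at (375,320) now stands between the two fingers at (280,330) and (475,330), with tips at z ≈ 0.170. I'll go down 17 mm and close.

Request:
arm_command(steps=[{"translation": [0, 0.5, 9], "rotation": [0, 0, 0], "claw": 44}, {"translation": [0, 0.5, 17], "rotation": [0, 0, 0], "claw": 44}, {"translation": [0, 0.5, 17], "rotation": [0, 0, 0], "claw": 26}, {"translation": [0, 0.5, 17], "rotation": [0, 0, 0], "claw": 14}, {"translation": [0, 0.5, 17], "rotation": [0, 0, 0], "claw": 8}])

```text
clock: 7.1
tool_pos: [0.4679, 0.0486, 0.1108]
orientation: [-180.0, -0.0, -83.4]
force: [0.3, -0.1, 0.1]
opening: 0.0258
gripper_force: 0.0
```

Request:
arm_command(steps=[{"translation": [0, 0, 0], "rotation": [0, 0, 0], "claw": 8}, {"translation": [0, 0, 0], "rotation": [0, 0, 0], "claw": 8}, {"translation": [0, 0, 0], "rotation": [0, 0, 0], "claw": 8}])

```text
clock: 7.4
tool_pos: [0.4694, 0.0491, 0.111]
orientation: [-179.8, 0.0, -83.4]
force: [6.9, -1.3, -5.0]
opening: 0.015
gripper_force: 30.0
```

The grip holds: 30 N at 15 mm opening. Now I'll draw the bolt, which is tool −y.

Request:
arm_command(steps=[{"translation": [0, -5, 0], "rotation": [0, 0, 0], "claw": 8}, {"translation": [0, -11, 0], "rotation": [0, 0, 0], "claw": 8}, {"translation": [0, -17, 0], "rotation": [0, 0, 0], "claw": 8}, {"translation": [0, -23, 0], "rotation": [0, 0, 0], "claw": 8}, {"translation": [0, -28, 0], "rotation": [0, 0, 0], "claw": 8}])

```text
clock: 7.9
tool_pos: [0.4963, 0.0519, 0.1108]
orientation: [-180.0, -0.0, -83.4]
force: [-2.8, 1.7, 5.9]
opening: 0.0151
gripper_force: 30.0
```

Request:
arm_command(steps=[{"translation": [0, 0, 0], "rotation": [0, 0, 0], "claw": 8}, {"translation": [0, -1, 0], "rotation": [0, 0, 0], "claw": 8}, {"translation": [0, -1, 0], "rotation": [0, 0, 0], "claw": 8}])

```text
clock: 8.2
tool_pos: [0.4969, 0.052, 0.1109]
orientation: [-180.0, 0.0, -83.4]
force: [1.3, 0.8, 2.4]
opening: 0.015
gripper_force: 30.0
```

Request:
arm_command(steps=[{"translation": [0, -1, 0], "rotation": [0, 0, 0], "claw": 8}, {"translation": [5, -1, 0], "rotation": [0, 0, 0], "claw": 8}, {"translation": [15, -1, 0], "rotation": [0, 0, 0], "claw": 8}, {"translation": [27, -1, 0], "rotation": [0, 0, 0], "claw": 8}, {"translation": [39, -1, 0], "rotation": [0, 0, 0], "claw": 8}])

```text
clock: 8.7
tool_pos: [0.502, 0.0129, 0.1108]
orientation: [-180.0, 0.0, -83.4]
force: [-2.0, 2.8, 4.7]
opening: 0.0152
gripper_force: 30.0
```

```bash
python3 - <<'E'
from h import *
to([.4979+.0197,.052-.1789,.111],-83.73)
I,D=ctrl.snapshot("side"); np.savez("side4.npz",I=I,D=D)
I=I[160:310,150:330,::-1]
cv2.imwrite("pics/s5.png",cv2.resize(I,None,fx=4,fy=4,interpolation=cv2.INTER_CUBIC))
E
```

```text
t 8.7 pos [0.502  0.0129 0.1108] rpy [-1.7999e+02  2.0000e-02 -8.3360e+01] F [-2.   2.8  4.7] open 0.0152 30.0
shift [140.6   0.6  -0.2] rot [-0.003  0.004  0.075]
```

View pics/s5.png

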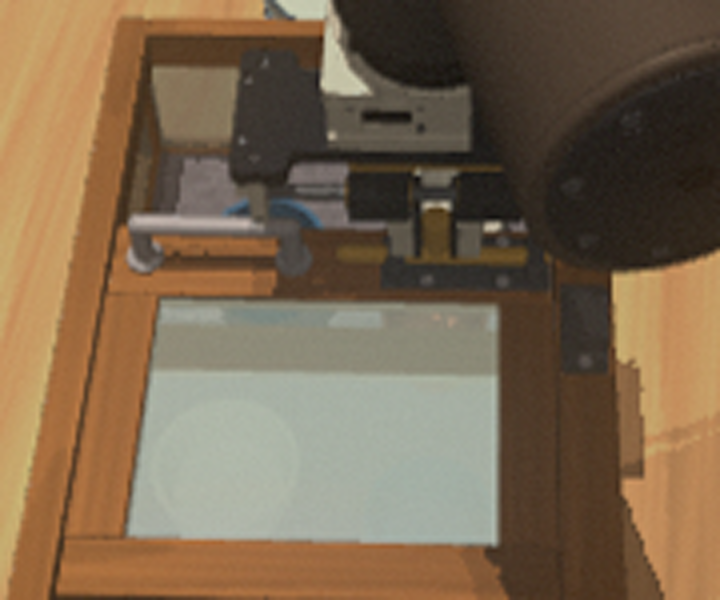

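The picture shows the knob held at (436,235) with the rod drawn, and the glass following clear of the left keeper at (583,325). I'll keep sliding.

Request:
arm_command(steps=[{"translation": [12, 0, 0], "rotation": [0, 0, 0], "claw": 8}, {"translation": [24, 0, 0], "rotation": [0, 0, 0], "claw": 8}, {"translation": [36, 0, 0], "rotation": [0, 0, 0], "claw": 8}, {"translation": [48, 0, 0], "rotation": [0, 0, 0], "claw": 8}, {"translation": [60, 0, 0], "rotation": [0, 0, 0], "claw": 8}])

```text
clock: 9.25
tool_pos: [0.5087, -0.0471, 0.1108]
orientation: [180.0, 0.0, -83.4]
force: [-1.5, 3.5, 5.9]
opening: 0.0149
gripper_force: 30.0
```

Request:
arm_command(steps=[{"translation": [10, 0, 0], "rotation": [0, 0, 0], "claw": 8}, {"translation": [20, 0, 0], "rotation": [0, 0, 0], "claw": 8}, {"translation": [28, 0, 0], "rotation": [0, 0, 0], "claw": 8}, {"translation": [36, 0, 0], "rotation": [0, 0, 0], "claw": 8}, {"translation": [43, 0, 0], "rotation": [0, 0, 0], "claw": 8}])

```text
clock: 9.75
tool_pos: [0.5135, -0.0899, 0.1108]
orientation: [180.0, 0.0, -83.4]
force: [-1.7, 2.6, 7.3]
opening: 0.0148
gripper_force: 30.0
```

Request:
arm_command(steps=[{"translation": [6, 0, 0], "rotation": [0, 0, 0], "claw": 8}, {"translation": [12, 0, 0], "rotation": [0, 0, 0], "claw": 8}, {"translation": [18, 0, 0], "rotation": [0, 0, 0], "claw": 8}, {"translation": [23, 0, 0], "rotation": [0, 0, 0], "claw": 8}, {"translation": [28, 0, 0], "rotation": [0, 0, 0], "claw": 8}])

```text
clock: 10.25
tool_pos: [0.5165, -0.1176, 0.1108]
orientation: [180.0, 0.0, -83.4]
force: [-2.5, 3.5, 7.0]
opening: 0.0151
gripper_force: 30.0
```

```bash
python3 -c "
from h import *
to([.4979+.0197,.052-.1789,.111],-83.73)"
```

```text
t 10.25 pos [ 0.5165 -0.1176  0.1108] rpy [179.96   0.   -83.4 ] F [-2.5  3.5  7. ] open 0.0151 30.0
shift [ 9.4  0.  -0.2] rot [0.007 0.    0.066]
```

Request:
arm_command(steps=[{"translation": [3, 0, 0], "rotation": [0, 0, 0], "claw": 8}, {"translation": [6, 0, 0], "rotation": [0, 0, 0], "claw": 8}, {"translation": [8, 0, 0], "rotation": [0, 0, 0], "claw": 8}, {"translation": [9, 0, 0], "rotation": [0, 0, 0], "claw": 8}, {"translation": [9, 0, 0], "rotation": [0, 0, 0], "claw": 8}])

```text
clock: 10.75
tool_pos: [0.5175, -0.1264, 0.1108]
orientation: [180.0, -0.0, -83.4]
force: [-1.7, 2.3, 7.5]
opening: 0.0149
gripper_force: 30.0
```

Request:
arm_command(steps=[{"translation": [1, 0, 0], "rotation": [0, 0, 0], "claw": 8}, {"translation": [1, 0, 0], "rotation": [0, 0, 0], "claw": 8}])

```text
clock: 10.95
tool_pos: [0.5178, -0.1265, 0.1108]
orientation: [180.0, 0.1, -83.4]
force: [-3.4, 7.7, 7.9]
opening: 0.015
gripper_force: 30.0
```

Request:
arm_command(steps=[{"translation": [1, 0, 0], "rotation": [0, 0, 0], "claw": 8}, {"translation": [1, 0, 0], "rotation": [0, 0, 0], "claw": 8}])

```text
clock: 11.15
tool_pos: [0.518, -0.1265, 0.1107]
orientation: [-180.0, 0.1, -83.4]
force: [-3.1, 12.4, 8.1]
opening: 0.0149
gripper_force: 30.0
```

The stop is reached: force rises with no further motion. Now I'll shoot the bolt, which is tool +y.

Request:
arm_command(steps=[{"translation": [0, 5, 0], "rotation": [0, 0, 0], "claw": 8}, {"translation": [0, 11, 0], "rotation": [0, 0, 0], "claw": 8}, {"translation": [0, 17, 0], "rotation": [0, 0, 0], "claw": 8}, {"translation": [0, 23, 0], "rotation": [0, 0, 0], "claw": 8}, {"translation": [0, 27, 0], "rotation": [0, 0, 0], "claw": 8}])

```text
clock: 11.65
tool_pos: [0.4921, -0.1294, 0.1108]
orientation: [-179.9, 0.1, -83.4]
force: [0.6, 14.1, 4.0]
opening: 0.0149
gripper_force: 30.0
```

Request:
arm_command(steps=[{"translation": [0, 1, 0], "rotation": [0, 0, 0], "claw": 8}, {"translation": [0, 2, 0], "rotation": [0, 0, 0], "claw": 8}, {"translation": [0, 2, 0], "rotation": [0, 0, 0], "claw": 8}])

```text
clock: 11.95
tool_pos: [0.4901, -0.1296, 0.1108]
orientation: [-179.9, 0.1, -83.4]
force: [0.7, 15.1, 6.6]
opening: 0.0152
gripper_force: 30.0
```

Request:
arm_command(steps=[{"translation": [0, 1, 0], "rotation": [0, 0, 0], "claw": 8}, {"translation": [0, 1, 0], "rotation": [0, 0, 0], "claw": 8}])

```text
clock: 12.15
tool_pos: [0.4893, -0.1297, 0.1108]
orientation: [-179.9, 0.1, -83.4]
force: [-0.4, 13.5, 6.6]
opening: 0.0151
gripper_force: 30.0
```

Request:
arm_command(steps=[{"translation": [0, 1, 0], "rotation": [0, 0, 0], "claw": 8}, {"translation": [0, 1, 0], "rotation": [0, 0, 0], "claw": 8}, {"translation": [0, 1.5, 0], "rotation": [0, 0, 0], "claw": 8}, {"translation": [0, 1.5, 0], "rotation": [0, 0, 0], "claw": 8}])

```text
clock: 12.55
tool_pos: [0.4893, -0.1296, 0.1109]
orientation: [-179.7, 0.1, -83.4]
force: [4.7, 13.7, 1.5]
opening: 0.0152
gripper_force: 30.0
```

Request:
arm_command(steps=[{"translation": [-1, 0, 0], "rotation": [0, 0, 0], "claw": 8}, {"translation": [-1, 0, 0], "rotation": [0, 0, 0], "claw": 24}, {"translation": [-1, 0, 0], "rotation": [0, 0, 0], "claw": 36}, {"translation": [-1, 0, 0], "rotation": [0, 0, 0], "claw": 36}, {"translation": [-1, 0, 0], "rotation": [0, 0, 0], "claw": 36}])

```text
clock: 13.05
tool_pos: [0.4863, -0.1309, 0.1103]
orientation: [179.9, -0.0, -83.4]
force: [-0.6, 0.9, -0.9]
opening: 0.0351
gripper_force: 0.0
```

Request:
arm_command(steps=[{"translation": [0, 0, 0], "rotation": [0, 0, 0], "claw": 36}, {"translation": [0, 0, -15], "rotation": [0, 0, 0], "claw": 36}, {"translation": [0, 0, -45], "rotation": [0, 0, 0], "claw": 36}, {"translation": [0, 0, -90], "rotation": [0, 0, 0], "claw": 36}, {"translation": [0, 0, -120], "rotation": [0, 0, 0], "claw": 36}])

```text
clock: 13.55
tool_pos: [0.4874, -0.1308, 0.2334]
orientation: [-179.9, -0.0, -83.4]
force: [1.4, -0.2, 0.3]
opening: 0.0357
gripper_force: 0.0
```

```bash
python3 - <<'E'
from h import *
o=ctrl.get_obs();print(o["force"],o["opening"],o["tool_pos"])
I,D=ctrl.snapshot("side"); P=cloud("side",D)
m=(P[...,2]>.157)&(P[...,2]<.18)&(P[...,0]>.44)&(P[...,0]<.56)&(abs(P[...,1]+.13)<.03);print(m.sum(),P[m].mean(0) if m.any() else 0)
J,_=ctrl.snapshot("top")
cv2.imwrite("pics/s6.png",np.hstack([cv2.resize(I[110:260,150:330,::-1],(480,400)),cv2.resize(J[150:270,180:276,::-1],(320,400))]))
E
```

```text
[ 1.39949974 -0.20853585  0.30324874] 0.03568000570563378 [ 0.48739882 -0.13082228  0.23344727]
55 [ 0.48911658 -0.12621731  0.16743609]
```

View pics/s6.png

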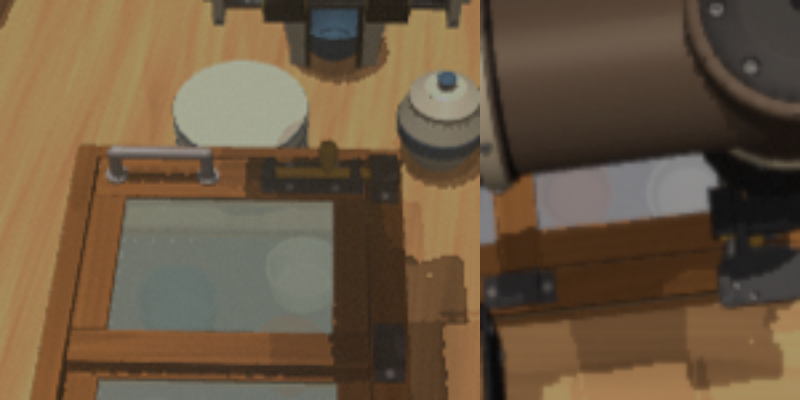

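The picture shows the glass shut, the rod in the right-hand keeper at (383,170), and the saucers and jar standing. The knob is within 2 mm of where it should be when shut and shot. The arm is clear, so I'm handing in.

Request:
arm_command(steps=[{"translation": [0, 0, 0], "rotation": [0, 0, 0], "claw": 36}, {"translation": [0, 0, 0], "rotation": [0, 0, 0], "claw": 36}])

```text
clock: 13.85
tool_pos: [0.4861, -0.1304, 0.2296]
orientation: [179.9, 0.0, -83.4]
force: [0.5, -0.3, 0.6]
opening: 0.0362
gripper_force: 0.0
```

```bash
python3 -c "
from plant import ctrl
print(ctrl.close_job())"
```

```text
the job is handed in; nothing more can be done
None
```

I drew the bolt, slid the glass gently shut to its stop, shot the bolt to its stop in the right-hand keeper without touching the pots, and handed the job in at about 14 s; no verdict was returned.

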